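# Put the paint jars away under the desk riser

### The job

Stand the two squat paint jars in the grey caddy, one in each cell, then slide the caddy by its arched grip, cells first, between the guide rails under the wooden desk riser until it is fully home against the end stop. Keep the jars upright throughout, and leave the tall bottle, the rinsing mug and the roll of tape where they are.

Things in the scene. Friction and masses are not known exactly. Their poses are not given: they have to be found in the camera images.
- jar1: a squat white screw-top paint jar with a black lid, 50 mm in diameter and 70 mm tall, 120 g; starts upright on the table in the row of three. Origin: centre of its underside, z up its axis
- jar2: the second jar, identical: a squat white screw-top paint jar with a black lid, 50 mm in diameter and 70 mm tall, 120 g; starts upright on the table in the row of three. Origin: centre of its underside, z up its axis
- caddy: loose grey plastic caddy, 218 x 70 mm, 350 g. x runs lengthwise from grip end to cell end, z up. Origin: underside, below the middle of the divider. Two open cells, each 62 x 62 mm inside, fill x = -68 to +68 mm; walls and divider 4 mm thick, tops 30 mm high; floor 5 mm thick. From x = -150 to -68 mm the floor runs on as a bare tongue carrying the arched grip
- caddy_grip (a point): centre of the caddy's grip bar, at (-122, 0, 88) mm in the caddy's frame. The bar runs along the caddy's x, 56 mm long, 16 mm wide (y), 14 mm thick, top at 95 mm; it stands on a post at each end (14 x 16 mm), open beneath
- cell_front (a point): centre of the inner floor of the cell nearer the grip, at (-33, 0, 5) mm in the caddy's frame; same axes as the caddy
- cell_back (a point): centre of the inner floor of the cell at the far end, at (33, 0, 5) mm in the caddy's frame; same axes as the caddy
- riser: plywood desk riser, fixed: deck 145 mm (x) by 240 mm (y), underside at 88 mm, top 103 mm, papers on it to 110 mm; four 16 mm legs at (+-58, +-105) mm. Origin: table level, under the deck's centre. Mouth at x = -72.5 mm; the caddy enters along +x between two guide rails along x over the full depth, 25 mm high, 12 mm wide, inner faces at y = +-42 mm
- riser_stop (a point): middle of the near face of the end stop, at table level, at (72.5, 0, 0) mm in the riser's frame; a wooden bar across the far end, 25 mm high. The caddy's cell end comes to rest against it: then the caddy's origin is at (4.5, 0, 0) mm in the riser's frame, axes agreeing, and the grip stays outside, in front of the deck
- tall_bottle: tall white paint bottle with a black cap, 50 mm in diameter and 140 mm tall, stands in the row with the jars in any of the three places; too tall for the riser, stays where it is. Origin: centre of its underside
- rinse_mug: empty white ceramic mug with a side handle at its +y, 76 mm wide and 75 mm tall, stays where it is. Origin: centre of its underside
- tape_roll: cardboard tape roll lying flat, 90 mm outside diameter, 25 mm high, stays where it is. Origin: centre of its underside

How it is judged:
By the outcome, as a careful person would: the job done as asked, in the order asked, and still so for the second after the job is handed in, with the robot touching nothing.
It also fails if it takes over 72 s, if anything falls off the work surface, if the arm or the gripper's body presses on something with over 40 N, if the wrist force passes 120 N, or if a joint passes its speed limit or range.

### The arm

A 6-joint arm with a two-finger parallel gripper is mounted at the origin on the work surface. World frame = base frame: x ahead of the robot, y to its left, z up, the work surface at z = 0. Lengths are in m, angles in rad, forces in N, time in s.
With the tool pointing down it reaches from about 0.3 to 0.85 m from the base axis. Payload 5.4 kg.
Tool frame: the origin (TCP) lies at the very end of the fingers, on their centre line; the grasp point (between the pads) lies 19 mm behind it (pinch_z is the distance from the TCP to the grasp point, in m); z points along the fingers, y is the line along which they close (so a half turn about z gives the same grasp; the last joint's range is limited). The gripper opens to 85 mm and grips with 20 to 120 N. Pads are 22 mm wide; open, the fingers measure 114 mm over their backs; the gripper's body (76 mm by 85 mm) begins 54 mm behind the grasp point. The pads swing forward as they close: fully open they stand 13 mm farther back than shut.
Start: joints at [-1.529, 0.158, 1.597, -0, 1.386, -0.21], TCP at [0.143, -0.557, 0.231] pointing down, gripper open.
Joint ranges: [-2.91, 2.91], [-0.94, 2.29], [0.18, 2.7], [-1.29, 4.43], [0.17, 2.64], [-3, 3]. Speed limits (rad/s): [2.57, 2.57, 3.14, 3.14, 3.14, 3.14].

### API

Orientations are given as [roll, pitch, yaw] about the fixed x, y, z axes, in that order (R = Rz(yaw) Ry(pitch) Rx(roll)).
In Python, from bench import * gives the robot as it stands. The module is installed in compiled form; this text tells all that it offers.
- The arm moves only by the shell command python3 -m jog 'ROWS'. ROWS is JSON, a list of rows, each an object of numbers: "claw": the opening, from -1 (shut) to 1 (fully open); "x", "y", "z": the shift along the tool's x, y, z in cm; "yaw": the turn about the tool's z in rad. In form: [{"claw": .., "x": .., "y": .., "z": .., "yaw": ..}, ...]. A call has 1 to 12 rows; each row is the pose to reach, as a shift and turn from the pose commanded when the call began, along the tool's axes at that moment; what a row does not reach only later rows make up. A row lasts 1/12 s, in which the tool goes at most 41.7 mm and 7.16 degrees, less where a joint would pass 70% of its speed; a pose out of reach is approached as far as the arm can. A call with a gripper value outside its range is refused whole. The fingers move at their own pace and stop on an object; the grip force is fixed at half the most. Time passes only in rows, so rows that repeat a pose let the fingers close. It gives the time, the measured TCP pose, the force, the opening and the grip force at its end, in the units of the state.
- state(): the state, without advancing time (a new reading comes with each control period).
- camera(name): name is "scene" or "top" or "wrist"; returns a dict with "img" (480x640x3 uint8, red, green, blue), "fov_y" (degrees; the focal length in pixels is half the picture's height over the tangent of half this angle, whatever the lens; pixels are square), "cx", "cy" (the principal point, pixels), "R" (3x3) and "t" (3): a world point X has camera coordinates R X + t; the wrist camera has in their place "mount" (4x4, takes a point from camera to tool coordinates, whose origin is the TCP and whose axes are the flange's). Camera axes: x right, y down, z forward; pixel columns grow to the right and rows downward; lengths in m; the calibration is good to about 2 mm. A picture is of the moment at which its call begins: read the wrist's pose just before it. There is no depth.
- close_job(): hands the job in; it is judged then, once.
The state is a dict: "clock": time; "joints": joint angles; "joint_vel": joint speeds; "effort": joint torques, N m; "tcp_pos": TCP position; "tool_rot": TCP orientation; "contact_force": force on the tool from outside, world axes, zero at the start; "wrist_torque": the same for the moment, N m; "opening": finger opening in m; "grasp_force": force on a finger pad.
Only numpy, scipy, OpenCV 4.12 (cv2) and the standard library are available. Lean on these libraries where they do the work, as an engineer would, in place of code of your own. Each camera call takes 0.05 s, during which the arm holds its last target. There are 200 camera calls.

## Working session

There is one attempt and no reset: what is moved stays moved. The work goes in short steps, Python scripts to look and compute and a shell command to move; the robot and the scene stay as the last step left them, time stands still between calls to the robot, and variables do not carry over. Pictures are saved under pics/ and viewed, at most 10 in all, crops included, and the job is handed in when it is done.

```bash
mkdir -p pics; python3 - <<'E'
from bench import *
import cv2,pickle
d={}
s=state();print(s)
for n in("scene","top","wrist"):
    c=camera(n);d[n]=c;cv2.imwrite(f"pics/{n}0.png",c["img"][:,:,::-1]);print(n,{k:v for k,v in c.items() if k!="img"})
pickle.dump((s,d),open("d0.pkl","wb"))
E
```

```text
{'clock': 0.0, 'joints': array([-1.52908869e+00,  1.59030529e-01,  1.59823771e+00,  3.42102261e-07,
        1.38621034e+00, -2.10084919e-01]), 'joint_vel': array([ 1.81012698e-03, -3.69072622e-04, -6.59928172e-05, -3.19365834e-04,
        6.91615904e-04,  1.24306165e-03]), 'effort': array([-4.46784525e-04, -3.96006203e+01, -3.31429446e+01, -4.54007395e-04,
        8.33869970e-03,  6.30708115e-06]), 'tcp_pos': array([ 0.14321802, -0.5562554 ,  0.23032457]), 'tool_rot': array([-3.13974826e+00, -3.93625186e-04,  2.51792131e-01]), 'contact_force': array([ 0.13928873,  0.36804857, -0.17999936]), 'wrist_torque': array([ 0.02293687, -0.00922043, -0.02160714]), 'grasp_force': 0.0, 'opening': 0.08541022914282022}
scene {'fov_y': 46.351626510873515, 'cx': 321.6771788056228, 'cy': 248.9854232498097, 'R': array([[ 0.60847493,  0.79353175, -0.00810111],
       [ 0.62504315, -0.4855189 , -0.6112221 ],
       [-0.48895738,  0.36684978, -0.79141766]]), 't': array([-0.40605256, -0.30535603,  1.58046291])}
top {'fov_y': 46.875464920534256, 'cx': 319.645501946114, 'cy': 233.439065249783, 'R': array([[-0.00706715, -0.99997168, -0.00258805],
       [-0.99120661,  0.00734715, -0.13211918],
       [ 0.13213445,  0.00163158, -0.99123046]]), 't': array([0.04262585, 0.58491267, 1.36422681])}
wrist {'fov_y': 60.94379105401857, 'cx': 315.34323143990645, 'cy': 234.18533033210454, 'mount': array([[ 9.64575065e-04, -9.65839978e-01, -2.59137428e-01,
         6.48092588e-02],
       [ 9.99999530e-01,  9.57798937e-04,  1.52406032e-04,
        -2.29069173e-04],
       [ 1.01001715e-04, -2.59137453e-01,  9.65840448e-01,
        -1.42706284e-01],
       [ 0.00000000e+00,  0.00000000e+00,  0.00000000e+00,
         1.00000000e+00]])}
```

View pics/top0.png

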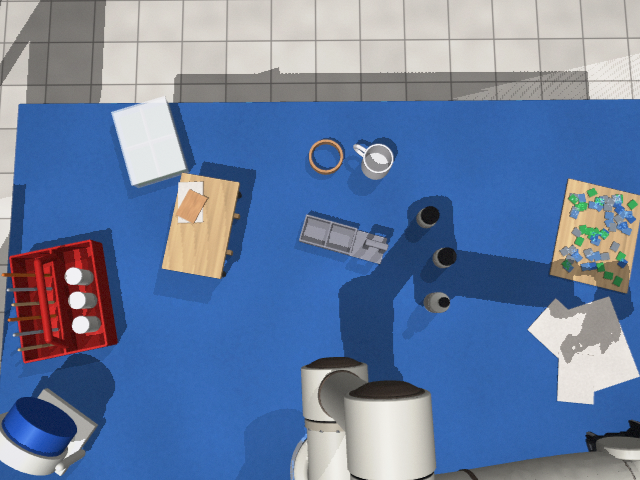

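View pics/scene0.png

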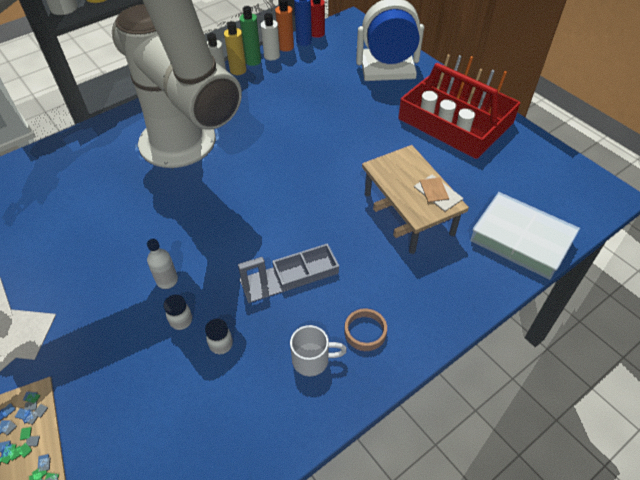

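The top view shows the jar lids at about (430,216) and (445,257), and the bottle at (438,302). The caddy spans (302,230) to (388,250) with its grip to the right, and the riser deck is at (163–240, 173–278) with its mouth facing right. The scene view agrees: jar lids at (177,305) and (218,328), caddy grip at (253,280).

```bash
cat > h.py <<'E'
import numpy as np,cv2
from scipy.spatial.transform import Rotation as Ro
def f(c): return 240/np.tan(np.radians(c["fov_y"]/2))
def pose(c,s=None):
    "camera-to-world R, centre"
    if "R" in c: return c["R"].T,-c["R"].T@c["t"]
    Rt=Ro.from_euler("xyz",s["tool_rot"]).as_matrix(); M=c["mount"]
    return Rt@M[:3,:3],Rt@M[:3,3]+s["tcp_pos"]
def ray(c,uv,s=None):
    R,o=pose(c,s); d=R@np.array([(uv[0]-c["cx"])/f(c),(uv[1]-c["cy"])/f(c),1]); return o,d/np.linalg.norm(d)
def onz(c,uv,z,s=None):
    o,d=ray(c,uv,s); return o+d*(z-o[2])/d[2]
def tri(*rs):
    A=sum(np.eye(3)-np.outer(d,d) for o,d in rs);b=sum((np.eye(3)-np.outer(d,d))@o for o,d in rs)
    p=np.linalg.solve(A,b); return p,max(np.linalg.norm(np.cross(p-o,d)) for o,d in rs)
def blobs(m,lo=30,hi=1e9):
    n,l,st,ce=cv2.connectedComponentsWithStats(m.astype(np.uint8))
    return [(st[i],ce[i],l==i) for i in range(1,n) if lo<st[i][4]<hi]
E
python3 - <<'E'
import pickle;from h import *
s,d=pickle.load(open("d0.pkl","rb"))
for n,box in(("top",(290,190,470,320)),("scene",(140,235,350,360))):
    im=d[n]["img"];hsv=cv2.cvtColor(im,cv2.COLOR_RGB2HSV);x0,y0,x1,y1=box
    w=np.zeros(im.shape[:2],bool);w[y0:y1,x0:x1]=1
    for nm,m in(("black",w&(im.max(2)<50)),("grey",w&(hsv[...,1]<75)&(hsv[...,2]>60))):
        for st,ce,mm in blobs(m):
            print(n,nm,st,ce.round(1))
            if n=="top": print("   z.07",onz(d[n],ce,.07).round(3),"z.03",onz(d[n],ce,.03).round(3))
            if nm=="grey" and st[4]>800: print(cv2.minAreaRect(np.argwhere(mm)[:,::-1].astype(np.float32)))
im=d["top"]["img"];hsv=cv2.cvtColor(im,cv2.COLOR_RGB2HSV)
m=(hsv[...,0]<28)&(hsv[...,1]>50)&(hsv[...,2]>120);m[:, :155]=0;m[:,260:]=0;m[:160]=0;m[300:]=0
for st,ce,mm in blobs(m,1000):
    r=cv2.boxPoints(cv2.minAreaRect(np.argwhere(mm)[:,::-1].astype(np.float32)));print(r,[onz(d["top"],p,.103).round(4) for p in r])
a=cv2.resize(d["top"]["img"][160:320,150:480],None,fx=2.4,fy=2.4,interpolation=cv2.INTER_CUBIC);cv2.imwrite("pics/crop1.png",a[:,:,::-1])
E
```

```text
top black [421 206  18  18 252] [429.6 214.7]
   z.07 [ 0.626 -0.236  0.07 ] z.03 [ 0.633 -0.244  0.03 ]
top black [438 248  18  18 256] [446.6 256.1]
   z.07 [ 0.522 -0.274  0.07 ] z.03 [ 0.526 -0.283  0.03 ]
top black [439 298  11   9  80] [443.6 302. ]
   z.07 [ 0.41  -0.262  0.07 ] z.03 [ 0.411 -0.271  0.03 ]
top grey [416 208  21  20 124] [422.8 221.1]
   z.07 [ 0.61  -0.218  0.07 ] z.03 [ 0.616 -0.226  0.03 ]
top grey [ 299  215   89   49 2354] [342.6 238.9]
   z.07 [ 0.567 -0.018  0.07 ] z.03 [ 0.572 -0.02   0.03 ]
((344.0547180175781, 239.03721618652344), (87.52831268310547, 28.074329376220703), 15.780754089355469)
top grey [433 248  17  20 112] [437.9 259.7]
   z.07 [ 0.514 -0.252  0.07 ] z.03 [ 0.517 -0.261  0.03 ]
top grey [424 292  26  21 353] [434.7 302.2]
   z.07 [ 0.41  -0.241  0.07 ] z.03 [ 0.41  -0.249  0.03 ]
scene black [149 239  10  12  45] [154.  245.1]
scene black [165 295  21  20 289] [175.7 304.5]
scene black [206 319  22  21 337] [216.2 329.3]
scene grey [ 238  244  101   59 3166] [286.9 272. ]
((287.7722473144531, 268.68035888671875), (40.2572021484375, 98.5009536743164), 72.18110656738281)
scene grey [147 248  31  41 845] [162.1 268.4]
((162.17242431640625, 268.4310607910156), (40.66727828979492, 23.026220321655273), 68.19859313964844)
scene grey [166 304  26  26 371] [180.  319.2]
scene grey [ 290  325   56   35 1375] [312.9 344.3]
((317.5, 342.0), (34.0, 55.0), 90.0)
scene grey [206 329  27  25 360] [220.3 343.8]
[[161.46915 267.7301 ]
 [180.32492 170.75761]
 [244.18811 183.17548]
 [225.33234 280.14795]] [array([0.4965, 0.4184, 0.103 ]), array([0.7345, 0.3794, 0.103 ]), array([0.7022, 0.2221, 0.103 ]), array([0.4656, 0.2646, 0.103 ])]
```

View pics/crop1.png

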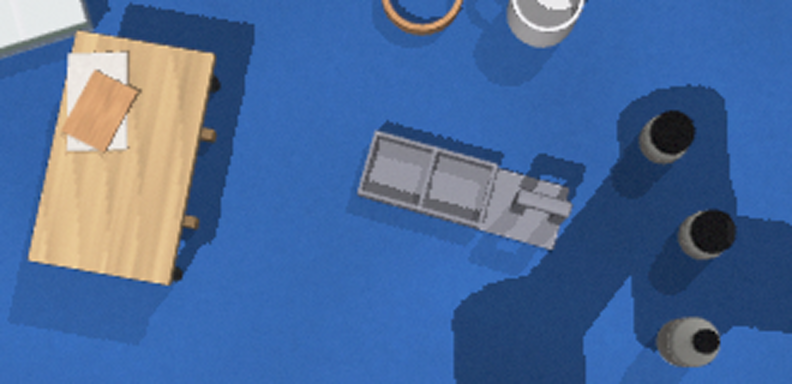

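```bash
python3 -m jog '[{"x":25,"y":-15,"z":-10,"yaw":-1.04,"claw":1},{"x":25,"y":-15,"z":-10,"yaw":-1.04,"claw":1},{"x":25,"y":-15,"z":-10,"yaw":-1.04,"claw":1},{"x":25,"y":-15,"z":-10,"yaw":-1.04,"claw":1},{"x":49.5,"y":-29.3,"z":-10,"yaw":-1.04,"claw":1},{"x":49.5,"y":-29.3,"z":-10,"yaw":-1.04,"claw":1},{"x":49.5,"y":-29.3,"z":-10,"yaw":-1.04,"claw":1},{"x":49.5,"y":-29.3,"z":-10,"yaw":-1.04,"claw":1},{"x":49.5,"y":-29.3,"z":-10,"yaw":-1.04,"claw":1},{"x":49.5,"y":-29.3,"z":-10,"yaw":-1.04,"claw":1},{"x":49.5,"y":-29.3,"z":-10,"yaw":-1.04,"claw":1},{"x":49.5,"y":-29.3,"z":-10,"yaw":-1.04,"claw":1}]'
python3 - <<'E'
import pickle;from h import *
s,d=pickle.load(open("d0.pkl","rb"))
c=d["top"]
P=[onz(c,p,.103) for p in((182.5,172.9),(239.2,182.1),(220.8,278.8),(162.5,269.2))]
print(np.round(P,4),np.mean(P,0), [np.linalg.norm(P[i]-P[i-1]).round(4) for i in range(4)])
for a,b in(((429.6,214.7),(216.2,329.3)),((446.6,256.1),(175.7,304.5))): print(tri(ray(c,a),ray(d["scene"],b)))
E
```

```text
clock: 1.15
tcp_pos: [0.4896, -0.2087, 0.3219]
tool_rot: [-3.141, -0.0, 1.292]
contact_force: [0.5, -1.3, -0.9]
opening: 0.0854
grasp_force: 0.0
[[0.7291 0.3739 0.103 ]
 [0.7049 0.2344 0.103 ]
 [0.4689 0.2755 0.103 ]
 [0.4929 0.4158 0.103 ]] [0.59896588 0.32491518 0.103     ] [np.float64(0.2399), np.float64(0.1416), np.float64(0.2396), np.float64(0.1423)]
(array([ 0.62691172, -0.23722005,  0.06364861]), np.float64(0.0004775159751433287))
(array([ 0.52327142, -0.2747865 ,  0.06357349]), np.float64(0.0006411387310461023))
```

```bash
python3 -m jog '[{"x":7,"y":3.5},{"x":7,"y":3.5},{"x":7,"y":3.5},{"x":7,"y":3.5}]'; python3 - <<'E'
from bench import *
import cv2,pickle
s=state();c=camera("wrist");pickle.dump((s,c),open("w1.pkl","wb"));cv2.imwrite("pics/w1.png",c["img"][:,:,::-1]);print(s["tcp_pos"],s["tool_rot"],s["joints"])
E
```

```text
[ 0.48959634 -0.20873616  0.32185644] [-3.14145230e+00 -1.43445211e-05  1.29191028e+00] [-6.30213669e-01  9.82004156e-04  1.58667155e+00 -3.48389302e-05
  1.55407582e+00 -3.51327043e-01]validation failed for argument at $[0]...
```

View pics/w1.png

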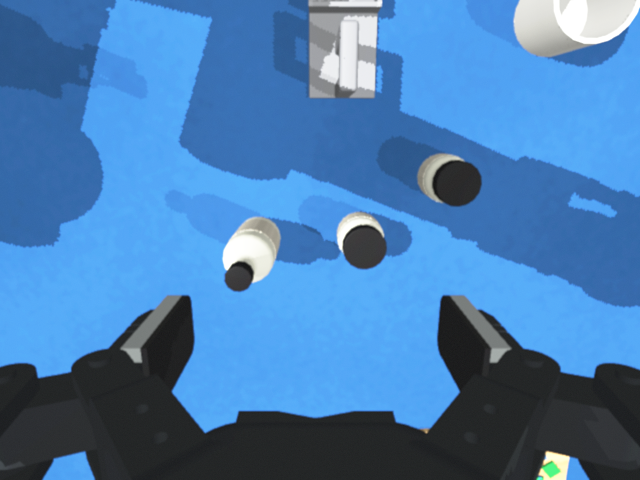

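The wrist view shows jar lids at (363,247) and (457,183), the bottle at (250,255) and the caddy's grip end at the top (310–380, 0–98). The jog was refused, so rows seem to need every field.

```bash
python3 - <<'E'
import pickle;from h import *
s0,d=pickle.load(open("d0.pkl","rb"));s,c=pickle.load(open("w1.pkl","rb"))
im=c["img"];m=(im.max(2)<60);m[:150]=0;m[290:]=0;m[:,:330]=0;m[:,500:]=0
T=[((446.6,256.1),(175.7,304.5)),((429.6,214.7),(216.2,329.3))]
for (st,ce,mm),(a,b) in zip(sorted(blobs(m,400),key=lambda b:b[1][0]),T):
    print(st,ce,"z70",onz(c,ce,.068,s),"tri",tri(ray(c,ce,s),ray(d["top"],a),ray(d["scene"],b)))
E
python3 -m jog '[{"x":12,"y":8,"z":0,"yaw":0,"claw":1},{"x":12,"y":8,"z":0,"yaw":0,"claw":1},{"x":12,"y":8,"z":0,"yaw":0,"claw":1},{"x":12,"y":8,"z":0,"yaw":0,"claw":1},{"x":12,"y":8,"z":0,"yaw":0,"claw":1}]'; python3 - <<'E'
from bench import *
import cv2,pickle
s=state();c=camera("wrist");pickle.dump((s,c),open("w2.pkl","wb"));cv2.imwrite("pics/w2.png",c["img"][:,:,::-1]);print(s["tcp_pos"],s["tool_rot"])
E
```

```text
[344 226  41  42 529] [366.22306238 249.85066163] z70 [ 0.52290357 -0.27802175  0.068     ] tri (array([ 0.52347112, -0.27599227,  0.06553812]), np.float64(0.0027501588134875815))
[ 433  161   48   44 1651] [456.27013931 182.49182314] z70 [ 0.62386407 -0.23549744  0.068     ] tri (array([ 0.62629836, -0.23709305,  0.06237899]), np.float64(0.001014999091951543))
clock: 1.62
tcp_pos: [0.6005, -0.114, 0.3207]
tool_rot: [-3.141, -0.002, 1.296]
contact_force: [0.2, -0.5, -0.0]
opening: 0.0853
grasp_force: 0.0
[ 0.60052532 -0.11399549  0.32066526] [-3.14064185e+00 -1.50631154e-03  1.29643421e+00]
```

View pics/w2.png

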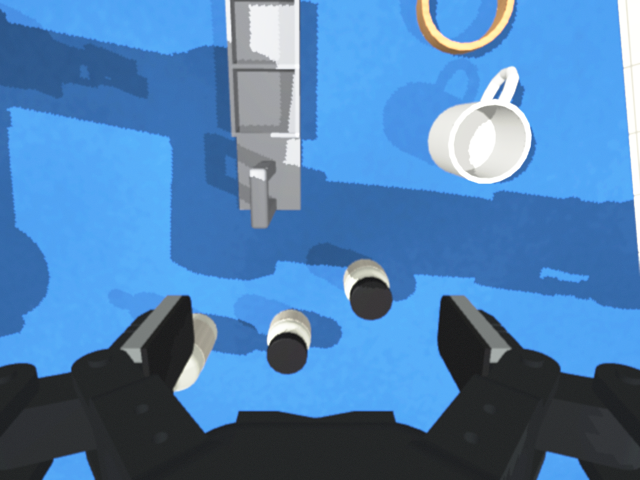

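Jar lids are now at (288,352) and (371,297). The caddy is nearly aligned with the tool: divider at row 66, cell front wall at row 134, tongue corners at (240,210) and (300,210), grip bar at (259,200).

```bash
python3 - <<'E'
import pickle;from h import *
s0,d=pickle.load(open("d0.pkl","rb"));s,c=pickle.load(open("w2.pkl","rb"));t=d["top"]
R,o=pose(c,s);print("cam",o)
for w,a in(((232,135),(350.4,255.4)),((299,134),(357.1,227.9))): print(tri(ray(c,w,s),ray(t,a)),onz(c,w,.03,s))
hsv=cv2.cvtColor(c["img"],cv2.COLOR_RGB2HSV);m=(hsv[...,1]<70);m[:,:200]=0;m[:,330:]=0;m[250:]=0
st,ce,mm=max(blobs(m,1000),key=lambda b:b[0][4])
L=[];Rr=[]
for r in range(8,128,4):
    k=np.where(mm[r])[0];L.append(onz(c,(k[0]-.5,r),.03,s)[:2]);Rr.append(onz(c,(k[-1]+.5,r),0,s)[:2])
for A in(L,Rr):
    vx,vy,x,y=cv2.fitLine(np.float32(A),cv2.DIST_HUBER,0,.01,.01).ravel();print("yaw",np.arctan2(vy,vx),"pt",x,y)
L,Rr=np.array(L),np.array(Rr);print("width",np.abs(np.cross(Rr.mean(0)-L.mean(0),[vx,vy])))
g=c["img"].astype(int).mean(2);print("bar col profile row180",g[190,225:305:1].astype(int)); print("rows col 265",g[50:150,265].astype(int))
# jar lids
mb=c["img"].max(2)<60;mb[:250]=0;mb[385:]=0;mb[:,:255]=0;mb[:,410:]=0
for st,ce,q in blobs(mb,400): print(st,ce,onz(c,ce,.068,s))
cv2.imwrite("pics/c2.png",cv2.resize(c["img"][0:230,200:330],None,fx=2.6,fy=2.6,interpolation=cv2.INTER_NEAREST)[:,:,::-1])
E
```

```text
cam [ 0.61773954 -0.05126392  0.46346988]
(array([ 0.53041509, -0.03812778,  0.02551483]), np.float64(0.0013844378392816755)) [ 0.53170762 -0.03695072  0.03      ]
(array([ 0.59877767, -0.05561676,  0.04041187]), np.float64(0.0010721698378825092)) [ 0.59864181 -0.05467608  0.03      ]
yaw 1.2918702 pt 0.548992 0.02656041
yaw 1.2874036 pt 0.61400115 0.00039183456
width 0.06973324333697647
bar col profile row180 [ 98  98  99  96  96  97  96  97  97  97  97  96  94 105 125 130 131 130
 131 131 131 131 131 129 126 121 133 149 156 156 157 156 156 157 159 160
 160 160 160 156 148 135 120 135 154 158 158 159 158 159 158 158 159 159
 159 159 158 159 159 158 159 160 159 160 160 160 159 159 160 160 159 160
 159 160 154 133 116 112 113 111]
rows col 265 [241 242 242 241 233 207 186 169 163 157 146 138 138 143 154 163 166 163
 142 102  94 125 158 165 164 163 164 163 163 163 163 162 162 163 163 164
 162 163 163 162 163 163 163 162 162 162 163 163 163 163 163 163 163 161
 162 163 163 162 163 163 162 162 163 162 161 163 162 162 162 162 162 161
 162 161 152 140 134 134 135 136 134 136 139 152 159 161 162 161 161 162
 160 161 160 161 160 159 160 160 161 161]
[ 351  278   40   41 1178] [370.53565365 298.0008489 ] [ 0.62574234 -0.23468284  0.068     ]
[ 268  333   38   40 1189] [286.92010093 352.59041211] [ 0.52302731 -0.27251834  0.068     ]<stdin>:12: DeprecationWarning: Arrays of 2-dimensional vectors are deprecated. Use arrays of 3-dimensional vectors instead. (deprecated in NumPy 2.0)
```

View pics/c2.png

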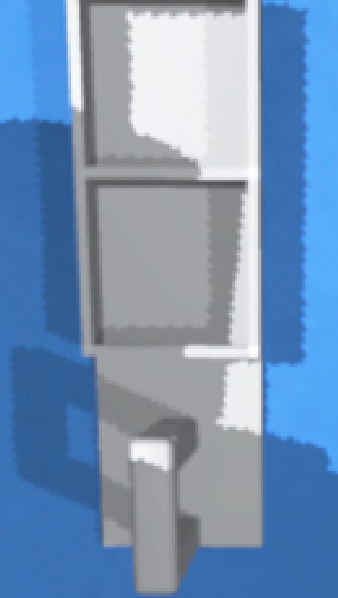

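```bash
python3 - <<'E'
import pickle;from h import *
s,c=pickle.load(open("w2.pkl","rb"))
yaw=1.290;u=np.array([np.cos(yaw),np.sin(yaw)]);v=np.array([-u[1],u[0]])
L=np.array([.548992,.0265604]);Rr=np.array([.614001,.0003918])
vo=(L@v+Rr@v)/2
for r in(66.3,136.9): print(r,onz(c,(265,r),.03,s)[:2]@u)
for r in(210.2,): print("tongue end z5",onz(c,(270,r),.005,s)[:2]@u)
for p in((250.8,180),(268,180),(259,169),(259,227.7)):
    q=onz(c,p,.095,s)[:2];print("bar",p,q@u,(q@v-vo))
uo=onz(c,(265,136.9),.03,s)[:2]@u+.068
O=uo*u+vo*v;print("origin",O,uo,vo)
for x in(-.033,.033,-.122):print(x,O+x*u)
E
```

```text
66.3 0.1782973926590472
136.9 0.11018686716394398
tongue end z5 0.02783859657627842
bar (250.8, 180) 0.0739707368287751 0.005677496123710268
bar (268, 180) 0.07408846884852807 -0.009857660644783106
bar (259, 169) 0.08388956110019162 -0.002006674307836964
bar (259, 227.7) 0.02962583916114457 -0.0004790672647002614
origin [0.58263096 0.01740951] 0.178186867163944 -0.5549877182887568
-0.033 [ 0.57348597 -0.01429805]
0.033 [0.59177595 0.04911706]
-0.122 [ 0.54882221 -0.09981237]
```

```bash
python3 -m jog '[{"x":-11,"y":5.8,"z":10,"yaw":0,"claw":1},{"x":-11,"y":5.8,"z":17,"yaw":0,"claw":1},{"x":-11,"y":5.8,"z":17,"yaw":0,"claw":1},{"x":-11,"y":5.8,"z":17,"yaw":0,"claw":1},{"x":-11,"y":5.8,"z":17,"yaw":0,"claw":1},{"x":-11,"y":5.8,"z":17,"yaw":0,"claw":1},{"x":-11,"y":5.8,"z":17,"yaw":0,"claw":1},{"x":-11,"y":5.8,"z":17,"yaw":0,"claw":1},{"x":-11,"y":5.8,"z":17,"yaw":0,"claw":1}]'
cat > rel.py <<'E'
import sys;from bench import *;from h import *
s=state();t=np.array([float(a) for a in sys.argv[1:4]]);R=Ro.from_euler("xyz",s["tool_rot"]).as_matrix()
yaw=s["tool_rot"][2];print("tcp",s["tcp_pos"].round(4),"yaw",yaw.round(4),"t",s["clock"],"open",s["opening"],"F",s["contact_force"].round(1))
print("go cm (tool xyz)",(R.T@(t-s["tcp_pos"])*100).round(2),"yaw",round(yaw-float(sys.argv[4]),4))
E
python3 rel.py .626 -.236 .032 1.29
```

```text
clock: 2.42
tcp_pos: [0.6251, -0.2393, 0.155]
tool_rot: [3.137, 0.001, 1.292]
contact_force: [0.4, 0.4, 0.1]
opening: 0.0855
grasp_force: 0.0
tcp [ 0.6251 -0.2393  0.155 ] yaw 1.2922 t 2.4167 open 0.08554029936892311 F [0.4 0.4 0.1]
go cm (tool xyz) [ 0.35 -0.06 12.3 ] yaw 0.0022
```

```bash
python3 -m jog '[{"x":0.3,"y":0,"z":4,"yaw":0,"claw":1},{"x":0.3,"y":0,"z":6,"yaw":0,"claw":1},{"x":0.3,"y":0,"z":6,"yaw":0,"claw":1},{"x":0.3,"y":0,"z":6,"yaw":0,"claw":1}]';python3 rel.py .626 -.236 .032 1.29
```

```text
clock: 2.75
tcp_pos: [0.6251, -0.2355, 0.0931]
tool_rot: [3.141, 0.0, 1.293]
contact_force: [0.3, -0.2, 0.4]
opening: 0.0854
grasp_force: 0.0
tcp [ 0.6251 -0.2355  0.0931] yaw 1.2929 t 2.75 open 0.08543646527565357 F [ 0.3 -0.2  0.4]
go cm (tool xyz) [-0.02  0.09  6.11] yaw 0.0029
```

Descend, close, and check the grip.

```bash
python3 -m jog '[{"x":0,"y":0.1,"z":3,"yaw":0,"claw":1},{"x":0,"y":0.1,"z":6.1,"yaw":0,"claw":1},{"x":0,"y":0.1,"z":6.1,"yaw":0,"claw":1},{"x":0,"y":0.1,"z":6.1,"yaw":0,"claw":1},{"x":0,"y":0.1,"z":6.1,"yaw":0,"claw":-1},{"x":0,"y":0.1,"z":6.1,"yaw":0,"claw":-1},{"x":0,"y":0.1,"z":6.1,"yaw":0,"claw":-1},{"x":0,"y":0.1,"z":6.1,"yaw":0,"claw":-1},{"x":0,"y":0.1,"z":6.1,"yaw":0,"claw":-1},{"x":0,"y":0.1,"z":6.1,"yaw":0,"claw":-1},{"x":0,"y":0.1,"z":6.1,"yaw":0,"claw":-1},{"x":0,"y":0.1,"z":6.1,"yaw":0,"claw":-1}]';python3 rel.py .5918 .0491 .16 1.29
```

```text
clock: 3.75
tcp_pos: [0.6274, -0.2374, 0.0343]
tool_rot: [3.138, 0.001, 1.292]
contact_force: [-1.7, 0.6, 7.8]
opening: 0.0461
grasp_force: 60.0
tcp [ 0.6274 -0.2374  0.0343] yaw 1.2919 t 3.75 open 0.04611939753745269 F [-1.7  0.6  7.8]
go cm (tool xyz) [ 26.55 -11.26 -12.65] yaw 0.0019
```

```bash
python3 -m jog '[{"x":0,"y":0,"z":-2,"yaw":0,"claw":-1},{"x":0,"y":0,"z":-6,"yaw":0,"claw":-1},{"x":0,"y":0,"z":-10,"yaw":0,"claw":-1},{"x":0,"y":0,"z":-13,"yaw":0,"claw":-1},{"x":0,"y":0,"z":-13,"yaw":0,"claw":-1},{"x":0,"y":0,"z":-13,"yaw":0,"claw":-1}]';python3 rel.py .5918 .0491 .16 1.29; python3 - <<'E'
from bench import *
import cv2,numpy as np
w=camera("wrist")["img"];a=camera("scene")["img"]
o=np.hstack([cv2.resize(w[200:440,150:490],(510,360)),cv2.resize(a[220:380,130:258],(288,360))])
cv2.imwrite("pics/g1.png",o[:,:,::-1])
E
```

```text
clock: 4.25
tcp_pos: [0.6275, -0.2374, 0.1648]
tool_rot: [3.135, 0.002, 1.292]
contact_force: [0.1, 0.1, -2.0]
opening: 0.0454
grasp_force: 61.7
tcp [ 0.6275 -0.2374  0.1648] yaw 1.2918 t 4.25 open 0.0454311539618409 F [ 0.1  0.1 -2. ]
go cm (tool xyz) [ 26.56 -11.33   0.36] yaw 0.0018
```

View pics/g1.png

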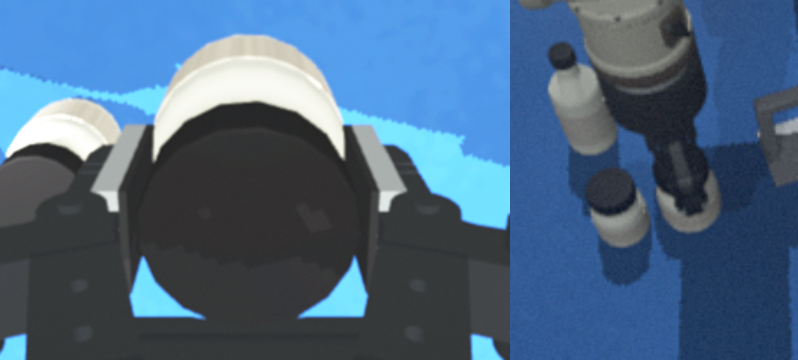

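The jar is held upright by its lid, centred between the pads. The lid ellipse is centred at about (315,349) in full wrist pixels.

```bash
python3 -m jog '[{"x":4,"y":-1.7,"z":0,"yaw":0,"claw":-1},{"x":8,"y":-3.4,"z":0,"yaw":0,"claw":-1},{"x":12,"y":-5.1,"z":0,"yaw":0,"claw":-1},{"x":16,"y":-6.8,"z":0,"yaw":0,"claw":-1},{"x":20,"y":-8.5,"z":0,"yaw":0,"claw":-1},{"x":24,"y":-10.2,"z":0,"yaw":0,"claw":-1},{"x":26.6,"y":-11.3,"z":0,"yaw":0,"claw":-1},{"x":26.6,"y":-11.3,"z":0,"yaw":0,"claw":-1},{"x":26.6,"y":-11.3,"z":0,"yaw":0,"claw":-1},{"x":26.6,"y":-11.3,"z":0,"yaw":0,"claw":-1}]';python3 rel.py .5918 .0491 .04 1.29; python3 - <<'E'
from bench import *
from h import *
s=state();c=camera("wrist");R=Ro.from_euler("xyz",s["tool_rot"]).as_matrix()
m=(c["img"].max(2)<75).astype(np.uint8)
p=onz(c,(315,349),s["tcp_pos"][2]+.0357,s);print("lid offset in tool cm",R.T@(p-s["tcp_pos"])*100)
cv2.imwrite("pics/p1.png",c["img"][60:480,80:560,::-1])
E
```

```text
clock: 5.18
tcp_pos: [0.5895, 0.0502, 0.1592]
tool_rot: [-3.139, 0.001, 1.292]
contact_force: [-0.1, -0.3, -1.4]
opening: 0.0452
grasp_force: 61.8
tcp [0.5895 0.0502 0.1592] yaw 1.2923 t 5.1833 open 0.04521147324281922 F [-0.1 -0.3 -1.4]
go cm (tool xyz) [-0.03  0.29 11.92] yaw 0.0023
lid offset in tool cm [ 0.16697048 -0.06460486 -3.57000277]
```

View pics/p1.png

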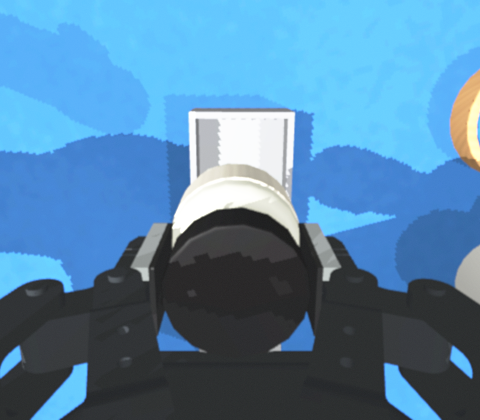

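```bash
python3 - <<'E'
from bench import *
from h import *
s=state();c=camera("wrist")
yaw=1.29;u=np.array([np.cos(yaw),np.sin(yaw)]);v=np.array([-u[1],u[0]]);O=np.array([.58263,.01741])
for p in((270,170),(375,170),(322.5,170)):
    q=onz(c,p,.03,s)[:2]-O;print(p,q@u,q@v)
print(s["tcp_pos"])
E
python3 rel.py .5914 .0473 .10 1.29
```

```text
(270, 170) 0.06906132240458034 0.03298953228130661
(375, 170) 0.06921997241780617 -0.03661836611494651
(322.5, 170) 0.06914067231776427 -0.0018253447070436107
[0.58984616 0.04953681 0.15955073]
tcp [0.5901 0.0492 0.1599] yaw 1.2902 t 5.2833 open 0.04567796744057283 F [ 0.   0.1 -0.4]
go cm (tool xyz) [-0.14  0.18  5.99] yaw 0.0002
```

```bash
python3 -m jog '[{"x":-0.1,"y":0.3,"z":3,"yaw":0,"claw":-1},{"x":-0.1,"y":0.3,"z":6,"yaw":0,"claw":-1},{"x":-0.1,"y":0.3,"z":8,"yaw":0,"claw":-1},{"x":-0.1,"y":0.3,"z":9.5,"yaw":0,"claw":-1},{"x":-0.1,"y":0.3,"z":10.8,"yaw":0,"claw":-1},{"x":-0.1,"y":0.3,"z":11.5,"yaw":0,"claw":-1},{"x":-0.1,"y":0.3,"z":11.9,"yaw":0,"claw":-1},{"x":-0.1,"y":0.3,"z":11.9,"yaw":0,"claw":-1},{"x":-0.1,"y":0.3,"z":11.9,"yaw":0,"claw":-1}]';python3 rel.py .5914 .0473 .0393 1.29
```

```text
clock: 6.03
tcp_pos: [0.5937, 0.0483, 0.0426]
tool_rot: [3.14, -0.0, 1.291]
contact_force: [-0.8, 0.5, -0.4]
opening: 0.0454
grasp_force: 61.8
tcp [0.5937 0.0483 0.0426] yaw 1.2915 t 6.0333 open 0.04542511409505309 F [-0.8  0.5 -0.4]
go cm (tool xyz) [-0.16 -0.2   0.33] yaw 0.0015
```

```bash
python3 -m jog '[{"x":0,"y":0,"z":0.2,"yaw":0,"claw":-1},{"x":0,"y":0,"z":0.3,"yaw":0,"claw":-1},{"x":0,"y":0,"z":0.3,"yaw":0,"claw":0},{"x":0,"y":0,"z":0.3,"yaw":0,"claw":0.6},{"x":0,"y":0,"z":0.3,"yaw":0,"claw":1},{"x":0,"y":0,"z":0.3,"yaw":0,"claw":1},{"x":0,"y":0,"z":0.3,"yaw":0,"claw":1},{"x":0,"y":0,"z":-3,"yaw":0,"claw":1},{"x":0,"y":0,"z":-7,"yaw":0,"claw":1},{"x":0,"y":0,"z":-11,"yaw":0,"claw":1},{"x":0,"y":0,"z":-12,"yaw":0,"claw":1}]';python3 rel.py .5232 -.275 .13 1.29
```

```text
clock: 6.95
tcp_pos: [0.597, 0.0483, 0.1696]
tool_rot: [3.13, -0.002, 1.292]
contact_force: [0.8, -0.6, 0.4]
opening: 0.085
grasp_force: 0.0
tcp [0.597  0.0483 0.1696] yaw 1.292 t 6.95 open 0.08504390409917724 F [ 0.8 -0.6  0.4]
go cm (tool xyz) [-33.12   1.76   3.92] yaw 0.002
```

```bash
python3 -m jog '[{"x":-33,"y":1.7,"z":0,"yaw":0,"claw":1},{"x":-33,"y":1.7,"z":0,"yaw":0,"claw":1},{"x":-33,"y":1.7,"z":0,"yaw":0,"claw":1},{"x":-33,"y":1.7,"z":0,"yaw":0,"claw":1},{"x":-33,"y":1.7,"z":0,"yaw":0,"claw":1},{"x":-33,"y":1.7,"z":0,"yaw":0,"claw":1},{"x":-33,"y":1.7,"z":0,"yaw":0,"claw":1},{"x":-33,"y":1.7,"z":0,"yaw":0,"claw":1},{"x":-33,"y":1.7,"z":4,"yaw":0,"claw":1},{"x":-33,"y":1.7,"z":6,"yaw":0,"claw":1},{"x":-33,"y":1.7,"z":6,"yaw":0,"claw":1},{"x":-33,"y":1.7,"z":6,"yaw":0,"claw":1}]';python3 - <<'E'
from bench import *
from h import *
s=state();c=camera("wrist");R=Ro.from_euler("xyz",s["tool_rot"]).as_matrix()
m=(c["img"].max(2)<60)
for st,ce,q in blobs(m,300):
    p=onz(c,ce,.068,s)
    if np.hypot(*(p[:2]-[.523,-.275]))<.03: print(st,ce,p)
cv2.imwrite("pics/b2.png",c["img"][:,:,::-1])
E
python3 rel.py .5232 -.275 .034 1.29
```

```text
clock: 7.95
tcp_pos: [0.5177, -0.2727, 0.1008]
tool_rot: [-3.139, -0.001, 1.292]
contact_force: [0.8, 0.5, 0.7]
opening: 0.0852
grasp_force: 0.0
[ 280  225   95   96 5940] [329.38417508 275.1513468 ] [ 0.52290153 -0.27538285  0.068     ]
tcp [ 0.5189 -0.2733  0.1027] yaw 1.2922 t 8.0 open 0.08542670499140873 F [-0.4 -0.3  0.3]
go cm (tool xyz) [-0.04  0.45  6.87] yaw 0.0022
```

```bash
python3 -m jog '[{"x":0,"y":0.4,"z":0,"yaw":0,"claw":1},{"x":0,"y":0.4,"z":3,"yaw":0,"claw":1},{"x":0,"y":0.4,"z":6.7,"yaw":0,"claw":1},{"x":0,"y":0.4,"z":6.7,"yaw":0,"claw":1},{"x":0,"y":0.4,"z":6.7,"yaw":0,"claw":-1},{"x":0,"y":0.4,"z":6.7,"yaw":0,"claw":-1},{"x":0,"y":0.4,"z":6.7,"yaw":0,"claw":-1},{"x":0,"y":0.4,"z":6.7,"yaw":0,"claw":-1},{"x":0,"y":0.4,"z":6.7,"yaw":0,"claw":-1},{"x":0,"y":0.4,"z":6.7,"yaw":0,"claw":-1},{"x":0,"y":0.4,"z":6.7,"yaw":0,"claw":-1}]';python3 rel.py .5735 -.0143 .175 1.29
python3 -m jog '[{"x":0,"y":0,"z":-2,"yaw":0,"claw":-1},{"x":0,"y":0,"z":-6,"yaw":0,"claw":-1},{"x":0,"y":0,"z":-10,"yaw":0,"claw":-1},{"x":0,"y":0,"z":-14,"yaw":0,"claw":-1},{"x":0,"y":0,"z":-14,"yaw":0,"claw":-1},{"x":0,"y":0,"z":-14,"yaw":0,"claw":-1}]';python3 rel.py .5735 -.0143 .175 1.29
```

```text
clock: 8.92
tcp_pos: [0.5237, -0.2758, 0.0386]
tool_rot: [3.138, 0.002, 1.292]
contact_force: [-3.5, 0.5, 9.3]
opening: 0.0439
grasp_force: 62.4
tcp [ 0.5237 -0.2758  0.0386] yaw 1.2922 t 8.9167 open 0.04385545174115738 F [-3.5  0.5  9.3]
go cm (tool xyz) [ 26.48  -2.36 -13.71] yaw 0.0022
clock: 9.42
tcp_pos: [0.5246, -0.2762, 0.1802]
tool_rot: [3.132, 0.004, 1.292]
contact_force: [-0.9, -0.2, -2.1]
opening: 0.0438
grasp_force: 62.3
tcp [ 0.5246 -0.2762  0.1802] yaw 1.2919 t 9.4167 open 0.04383425653021723 F [-0.9 -0.2 -2.1]
go cm (tool xyz) [26.53 -2.51  0.39] yaw 0.0019
```

```bash
python3 -m jog '[{"x":4,"y":-0.4,"z":0,"yaw":0,"claw":-1},{"x":8,"y":-0.8,"z":0,"yaw":0,"claw":-1},{"x":12,"y":-1.2,"z":0,"yaw":0,"claw":-1},{"x":16,"y":-1.5,"z":0,"yaw":0,"claw":-1},{"x":20,"y":-1.9,"z":0,"yaw":0,"claw":-1},{"x":24,"y":-2.2,"z":0,"yaw":0,"claw":-1},{"x":26.5,"y":-2.35,"z":0,"yaw":0,"claw":-1},{"x":26.5,"y":-2.35,"z":0,"yaw":0,"claw":-1},{"x":26.5,"y":-2.35,"z":0,"yaw":0,"claw":-1},{"x":26.5,"y":-2.35,"z":0,"yaw":0,"claw":-1}]';python3 rel.py .5749 -.0147 .0436 1.29; python3 - <<'E'
from bench import *
import cv2
cv2.imwrite("pics/p2.png",camera("wrist")["img"][60:480,80:560,::-1])
E
```

```text
clock: 10.25
tcp_pos: [0.572, -0.0135, 0.1739]
tool_rot: [-3.14, 0.001, 1.292]
contact_force: [-0.3, -0.4, -0.8]
opening: 0.0436
grasp_force: 62.2
tcp [ 0.572  -0.0135  0.1739] yaw 1.2919 t 10.25 open 0.043613936044309035 F [-0.3 -0.4 -0.8]
go cm (tool xyz) [-0.02  0.33 13.03] yaw 0.0019
```

View pics/p2.png

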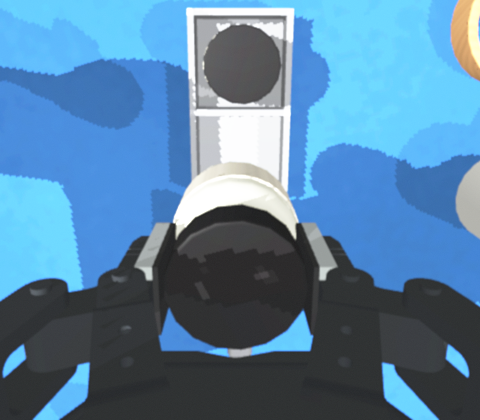

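The first jar stands upright in the far cell, its lid at about (322,124) in full pixels. The second jar is held upright, with the divider at row 172.

```bash
python3 -m jog '[{"x":-0.1,"y":0.3,"z":3,"yaw":0,"claw":-1},{"x":-0.1,"y":0.3,"z":7,"yaw":0,"claw":-1},{"x":-0.1,"y":0.3,"z":9.5,"yaw":0,"claw":-1},{"x":-0.1,"y":0.3,"z":11,"yaw":0,"claw":-1},{"x":-0.1,"y":0.3,"z":12.1,"yaw":0,"claw":-1},{"x":-0.1,"y":0.3,"z":12.7,"yaw":0,"claw":-1},{"x":-0.1,"y":0.3,"z":12.7,"yaw":0,"claw":-1},{"x":-0.1,"y":0.3,"z":12.7,"yaw":0,"claw":-1}]';python3 rel.py .5749 -.0147 .0436 1.29
```

```text
clock: 10.97
tcp_pos: [0.576, -0.0157, 0.0487]
tool_rot: [3.14, -0.0, 1.291]
contact_force: [1.6, -0.4, -1.3]
opening: 0.0436
grasp_force: 62.2
tcp [ 0.576  -0.0157  0.0487] yaw 1.291 t 10.9667 open 0.043564507037461085 F [ 1.6 -0.4 -1.3]
go cm (tool xyz) [ 0.06 -0.14  0.51] yaw 0.001
```

```bash
python3 -m jog '[{"x":0,"y":0,"z":0.3,"yaw":0,"claw":-1},{"x":0,"y":0,"z":0.5,"yaw":0,"claw":-1},{"x":0,"y":0,"z":0.5,"yaw":0,"claw":-1}]'; python3 rel.py .5749 -.0147 .0436 1.29
```

```text
clock: 11.22
tcp_pos: [0.5762, -0.0152, 0.0437]
tool_rot: [3.139, -0.0, 1.292]
contact_force: [0.1, 0.1, -0.7]
opening: 0.0436
grasp_force: 62.4
tcp [ 0.5762 -0.0152  0.0437] yaw 1.2919 t 11.2167 open 0.04364847699046655 F [ 0.1  0.1 -0.7]
go cm (tool xyz) [ 0.01 -0.14  0.01] yaw 0.0019
```

```bash
python3 -m jog '[{"x":0,"y":0,"z":0.2,"yaw":0,"claw":-1},{"x":0,"y":0,"z":0.2,"yaw":0,"claw":0.2},{"x":0,"y":0,"z":0.2,"yaw":0,"claw":0.6},{"x":0,"y":0,"z":0.2,"yaw":0,"claw":1},{"x":0,"y":0,"z":0.2,"yaw":0,"claw":1},{"x":0,"y":0,"z":0.2,"yaw":0,"claw":1},{"x":0,"y":0,"z":-3,"yaw":0,"claw":1},{"x":0,"y":0,"z":-7,"yaw":0,"claw":1},{"x":0,"y":0,"z":-11,"yaw":0,"claw":1},{"x":0,"y":0,"z":-15,"yaw":0,"claw":1},{"x":-8,"y":0,"z":-18,"yaw":0,"claw":1},{"x":-8,"y":0,"z":-18,"yaw":0,"claw":1}]'; python3 -m jog '[{"x":-5,"y":0,"z":-2,"yaw":0,"claw":1},{"x":-5,"y":0,"z":-2,"yaw":0,"claw":1},{"x":-5,"y":0,"z":-2,"yaw":0,"claw":1},{"x":-5,"y":0,"z":-2,"yaw":0,"claw":1}]'; python3 - <<'E'
from bench import *
import cv2,pickle
s=state();c=camera("wrist");t=camera("top");pickle.dump((s,c,t),open("w3.pkl","wb"));cv2.imwrite("pics/w3.png",c["img"][:,:,::-1]);print(s["tcp_pos"],s["tool_rot"])
E
```

```text
clock: 12.22
tcp_pos: [0.555, -0.0898, 0.2253]
tool_rot: [3.137, 0.0, 1.296]
contact_force: [-0.9, -0.5, -0.8]
opening: 0.0855
grasp_force: 0.0
clock: 12.55
tcp_pos: [0.54, -0.1381, 0.2419]
tool_rot: [-3.141, -0.001, 1.29]
contact_force: [0.4, 0.4, -1.4]
opening: 0.0854
grasp_force: 0.0
[ 0.53997781 -0.13812856  0.2418877 ] [-3.14149875e+00 -6.98087479e-04  1.29034987e+00]
```

View pics/w3.png

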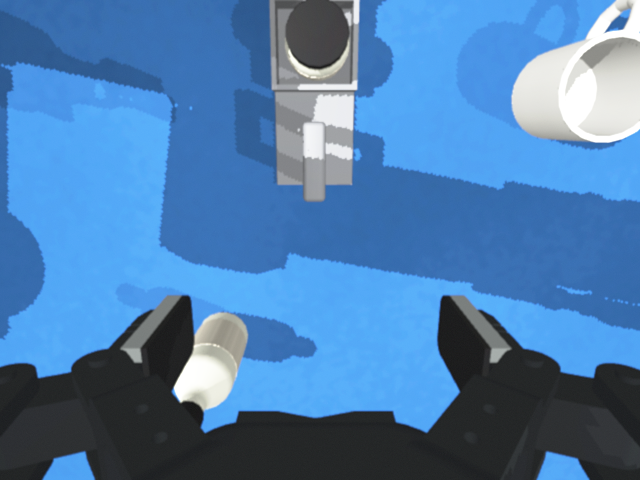

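The second jar now stands upright in the near cell, its lid at (318,33). The grip bar spans (303–325, 123–200). Next I'll scout the riser from above, using numbers only since the picture budget is spent.

```bash
python3 -m jog '[{"x":0,"y":0,"z":-5.8,"yaw":0,"claw":1},{"x":34.2,"y":-5.8,"z":-5.8,"yaw":-0.11,"claw":1},{"x":34.2,"y":-5.8,"z":-5.8,"yaw":-0.11,"claw":1},{"x":34.2,"y":-5.8,"z":-5.8,"yaw":-0.11,"claw":1},{"x":34.2,"y":-5.8,"z":-5.8,"yaw":-0.11,"claw":1},{"x":34.2,"y":-5.8,"z":-5.8,"yaw":-0.11,"claw":1},{"x":34.2,"y":-5.8,"z":-5.8,"yaw":-0.11,"claw":1},{"x":34.2,"y":-5.8,"z":-5.8,"yaw":-0.11,"claw":1},{"x":34.2,"y":-5.8,"z":-5.8,"yaw":-0.11,"claw":1},{"x":34.2,"y":-5.8,"z":-5.8,"yaw":-0.11,"claw":1},{"x":34.2,"y":-5.8,"z":-5.8,"yaw":-0.11,"claw":1},{"x":34.2,"y":-5.8,"z":-5.8,"yaw":-0.11,"claw":1}]'; python3 - <<'E'
from bench import *
from h import *
import pickle
s=state();c=camera("wrist");pickle.dump((s,c),open("w4.pkl","wb"));print(s["tcp_pos"],s["tool_rot"])
hsv=cv2.cvtColor(c["img"],cv2.COLOR_RGB2HSV)
m=(hsv[...,0]<28)&(hsv[...,1]>40)&(hsv[...,2]>70);m[280:]=0
for st,ce,mm in blobs(m,60):
    print(st,ce.round())
    if st[4]>3000:
        for z in(.103,.088):
            E=[];k0=range(st[0]+15,st[0]+st[2]-15,5)
            for k in k0:
                r=np.where(mm[:,k])[0];E.append(onz(c,(k,r[-1]+.5),z,s)[:2])
            vx,vy,x,y=cv2.fitLine(np.float32(E),cv2.DIST_HUBER,0,.01,.01).ravel();print(z,"front edge angle",np.arctan2(vy,vx),x,y)
        print([(k,np.where(mm[:,k])[0][-1]) for k in k0][::4])
        for r in range(2,st[1]+st[3]-5,15):
            k=np.where(mm[r])[0];print(r,k[0],k[-1],onz(c,(k[0]-.5,r),.103,s)[:2].round(4),onz(c,(k[-1]+.5,r),.103,s)[:2].round(4))
# bar from w3
s,c,t=pickle.load(open("w3.pkl","rb"))
print("bar",[onz(c,p,.095,s)[:2].round(4) for p in((314,123),(314,200),(303,160),(325.5,160))])
E
```

```text
clock: 13.65
tcp_pos: [0.5777, 0.2079, 0.299]
tool_rot: [-3.14, 0.001, 1.405]
contact_force: [-0.2, -0.4, 0.2]
opening: 0.0851
grasp_force: 0.0
[0.57768327 0.20793543 0.29895114] [-3.13988924e+00  1.12974895e-03  1.40490663e+00]
[  159     0   320   148 42770] [315.  74.]
0.103 front edge angle -0.18052329 0.5857231 0.2563393
0.088 front edge angle -0.18052323 0.58561426 0.25562
[(174, np.int64(143)), (194, np.int64(143)), (214, np.int64(143)), (234, np.int64(143)), (254, np.int64(144)), (274, np.int64(144)), (294, np.int64(145)), (314, np.int64(145)), (334, np.int64(145)), (354, np.int64(145)), (374, np.int64(146)), (394, np.int64(146)), (414, np.int64(146)), (434, np.int64(147)), (454, np.int64(147))]
2 159 478 [0.4865 0.3789] [0.7218 0.3396]
17 161 477 [0.4854 0.3688] [0.7204 0.3296]
32 162 475 [0.4834 0.3587] [0.7183 0.3195]
47 163 474 [0.4814 0.3484] [0.7169 0.3091]
62 164 472 [0.4794 0.3379] [0.7147 0.2986]
77 165 471 [0.4773 0.3272] [0.7132 0.2879]
92 166 469 [0.4753 0.3163] [0.7109 0.2771]
107 168 467 [0.4739 0.3051] [0.7086 0.266 ]
122 169 466 [0.4718 0.2938] [0.707  0.2547]
137 170 464 [0.4695 0.2824] [0.7046 0.2432]
bar [array([ 0.5569, -0.0737]), array([ 0.5421, -0.125 ]), array([ 0.5425, -0.0956]), array([ 0.5577, -0.0999])]
```

```bash
python3 -m jog '[{"x":-30.8,"y":2.3,"z":0,"yaw":0.112,"claw":1},{"x":-30.8,"y":2.3,"z":0,"yaw":0.112,"claw":1},{"x":-30.8,"y":2.3,"z":0,"yaw":0.112,"claw":1},{"x":-30.8,"y":2.3,"z":0,"yaw":0.112,"claw":1},{"x":-30.8,"y":2.3,"z":0,"yaw":0.112,"claw":1},{"x":-30.8,"y":2.3,"z":0,"yaw":0.112,"claw":1},{"x":-30.8,"y":2.3,"z":0,"yaw":0.112,"claw":1},{"x":-30.8,"y":2.3,"z":0,"yaw":0.112,"claw":1},{"x":-30.8,"y":2.3,"z":8,"yaw":0.112,"claw":1},{"x":-30.8,"y":2.3,"z":14,"yaw":0.112,"claw":1},{"x":-30.8,"y":2.3,"z":14,"yaw":0.112,"claw":1},{"x":-30.8,"y":2.3,"z":14,"yaw":0.112,"claw":1}]';python3 - <<'E'
from bench import *
from h import *
import pickle
s=state();c=camera("wrist");t=camera("top");pickle.dump((s,c,t),open("w5.pkl","wb"))
g=c["img"].astype(int).mean(2)
for r in(190,210,230):print(r,g[r,270:370:2].astype(int))
E
python3 rel.py .55 -.0995 .069 1.29
```

```text
clock: 14.7
tcp_pos: [0.5445, -0.101, 0.1532]
tool_rot: [-3.131, -0.001, 1.287]
contact_force: [-0.8, -0.1, -1.2]
opening: 0.0854
grasp_force: 0.0
190 [129 117 108 140 172 172 172 171 171 171 172 171 173 171 171 171 158 163
 144 144 144 143 125 118 114 113 116 113 116 116 115 111 113 114 119 169
 173 174 174 173 173 173 174 174 174 173 173 173 174 173]
210 [107 107 106 112 147 170 171 172 172 171 173 173 172 172 172 172 172 171
 172 173 169 226 232 227 239 247 247 247 247 245 234 244 244 242 224 183
 160 174 174 174 172 174 173 174 174 173 173 173 173 174]
230 [130 121 105 111 138 141 143 142 141 142 141 142 142 140 142 141 142 142
 141 142 133 122 133 149 168 170 172 172 173 173 173 174 174 172 166 153
 167 172 172 173 172 172 172 172 173 172 172 171 172 172]
tcp [ 0.5455 -0.101   0.1555] yaw 1.2875 t 14.8 open 0.08543193689031711 F [-0.2 -0.5 -0.2]
go cm (tool xyz) [0.26 0.47 8.65] yaw -0.0025
```

```bash
python3 -m jog '[{"x":0.2,"y":0.5,"z":0,"yaw":0,"claw":1},{"x":0.2,"y":0.5,"z":3,"yaw":0,"claw":1},{"x":0.2,"y":0.5,"z":6,"yaw":0,"claw":1},{"x":0.2,"y":0.5,"z":8.6,"yaw":0,"claw":1},{"x":0.2,"y":0.5,"z":8.6,"yaw":0,"claw":1},{"x":0.2,"y":0.5,"z":8.6,"yaw":0,"claw":1}]';python3 rel.py .55 -.0995 .069 1.29
```

```text
clock: 15.3
tcp_pos: [0.5555, -0.1008, 0.0754]
tool_rot: [3.141, 0.0, 1.289]
contact_force: [-0.8, -0.6, -0.3]
opening: 0.0854
grasp_force: 0.0
tcp [ 0.5555 -0.1008  0.0754] yaw 1.2894 t 15.3 open 0.085399270014776 F [-0.8 -0.6 -0.3]
go cm (tool xyz) [-0.03 -0.56  0.64] yaw -0.0006
```

```bash
python3 -m jog '[{"x":0,"y":0,"z":0.6,"yaw":0,"claw":1},{"x":0,"y":0,"z":0.6,"yaw":0,"claw":1},{"x":0,"y":0,"z":0.6,"yaw":0,"claw":1},{"x":0,"y":0,"z":0.6,"yaw":0,"claw":1}]';python3 rel.py .55 -.0995 .069 1.29;python3 - <<'E'
from bench import *
from h import *
c=camera("wrist");g=c["img"].astype(int).mean(2)
for r in(250,290,310):print(r,g[r,250:400:4].astype(int))
E
```

```text
clock: 15.63
tcp_pos: [0.5557, -0.1006, 0.0696]
tool_rot: [3.139, 0.0, 1.29]
contact_force: [0.1, -0.7, -0.8]
opening: 0.0854
grasp_force: 0.0
tcp [ 0.5557 -0.1006  0.0696] yaw 1.2898 t 15.6333 open 0.0854484645521317 F [ 0.1 -0.7 -0.8]
go cm (tool xyz) [-0.05 -0.58  0.06] yaw -0.0002
250 [181 181 181 181 180 180 151 111 137 137 134 131 130 128 125 123 116 105
 161 182 183 183 183 182 183 183 182 183 183 183 140 132 131 130 129 130
 130 132]
290 [179 180 180 175 148 149 132 160 179 180 181 165 149 150 151 149 146 136
 142 181 181 182 182 182 182 181 182 181 182 181 129 129 128 128 129 130
 128 129]
310 [132 136 136 135 133 132 132 163 179 180 180 179 170 150 150 149 147 135
 119 132 130 130 130 129 130 130 130 130 130 131 128 129 128 128 129 128
 129 128]
```

```bash
python3 -m jog '[{"x":0,"y":-0.5,"z":0,"yaw":0,"claw":1},{"x":0,"y":-0.5,"z":0,"yaw":0,"claw":1},{"x":0,"y":-0.5,"z":0,"yaw":0,"claw":1},{"x":0,"y":-0.5,"z":0,"yaw":0,"claw":0},{"x":0,"y":-0.5,"z":0,"yaw":0,"claw":-0.4},{"x":0,"y":-0.5,"z":0,"yaw":0,"claw":-1},{"x":0,"y":-0.5,"z":0,"yaw":0,"claw":-1},{"x":0,"y":-0.5,"z":0,"yaw":0,"claw":-1},{"x":0,"y":-0.5,"z":0,"yaw":0,"claw":-1},{"x":0,"y":-0.5,"z":0,"yaw":0,"claw":-1},{"x":0,"y":-0.5,"z":0,"yaw":0,"claw":-1},{"x":0,"y":-0.5,"z":0,"yaw":0,"claw":-1}]';python3 rel.py .5466 .0299 .069 1.396
```

```text
clock: 16.68
tcp_pos: [0.5502, -0.099, 0.0682]
tool_rot: [3.141, 0.0, 1.29]
contact_force: [1.2, 0.1, 0.8]
opening: 0.0151
grasp_force: 59.0
tcp [ 0.5502 -0.099   0.0682] yaw 1.2898 t 16.6833 open 0.015052971119498992 F [1.2 0.1 0.8]
go cm (tool xyz) [12.28 -3.92 -0.08] yaw -0.1062
```

```bash
python3 -m jog '[{"x":0.5,"y":-0.2,"z":0,"yaw":-0.005,"claw":-1},{"x":1.4,"y":-0.5,"z":0,"yaw":-0.015,"claw":-1},{"x":2.6,"y":-0.9,"z":0,"yaw":-0.025,"claw":-1},{"x":3.9,"y":-1.3,"z":0,"yaw":-0.035,"claw":-1},{"x":5.2,"y":-1.7,"z":0,"yaw":-0.045,"claw":-1},{"x":6.5,"y":-2.1,"z":0,"yaw":-0.056,"claw":-1},{"x":7.8,"y":-2.5,"z":0,"yaw":-0.067,"claw":-1},{"x":9.1,"y":-2.9,"z":0,"yaw":-0.078,"claw":-1},{"x":10.4,"y":-3.3,"z":0,"yaw":-0.089,"claw":-1},{"x":11.4,"y":-3.6,"z":0,"yaw":-0.098,"claw":-1},{"x":12.0,"y":-3.8,"z":0,"yaw":-0.104,"claw":-1},{"x":12.3,"y":-3.9,"z":0,"yaw":-0.106,"claw":-1}]'
python3 -m jog '[{"x":0,"y":0,"z":0,"yaw":0,"claw":-1},{"x":0,"y":0,"z":0,"yaw":0,"claw":-1},{"x":0,"y":0,"z":0,"yaw":0,"claw":-1}]';python3 rel.py .5466 .0299 .069 1.396
python3 - <<'E'
from bench import *
from h import *
import pickle
s=state();c=camera("top");pickle.dump((s,c),open("t6.pkl","wb"))
hsv=cv2.cvtColor(c["img"],cv2.COLOR_RGB2HSV)
def g(n,p,z):
    print(n,onz(c,p,z).round(4))
b=c["img"].max(2)<55;b[:150]=0;b[300:]=0;b[:,:230]=0;b[:,340:]=0
a=np.array([.173,.985]);n=np.array([-.985,.173]);C=np.array([.5988,.3274])
for st,ce,mm in blobs(b,30):
    p=onz(c,ce,.066)[:2]-C;print(st,ce.round(1),"riser x,y",(p@a).round(4),(p@n).round(4))
m=(hsv[...,1]<75)&(hsv[...,2]>80);m[:150]=0;m[320:]=0;m[:,:243]=0;m[:,330:]=0
for st,ce,mm in blobs(m,100):
    print(st,ce)
    for k in range(st[0]+2,st[0]+st[2]-2,4):
        r=np.where(mm[:,k])[0];q=[onz(c,(k,y),.03)[:2]-C for y in(r[0]-.5,r[-1]+.5)];print(k,r[0],r[-1],(q[0]@a).round(3),(q[0]@n).round(4),(q[1]@n).round(4))
E
```

```text
clock: 17.68
tcp_pos: [0.5466, 0.0311, 0.0682]
tool_rot: [3.141, 0.0, 1.397]
contact_force: [0.5, -5.1, 1.5]
opening: 0.0149
grasp_force: 59.2
clock: 17.93
tcp_pos: [0.5465, 0.0314, 0.0682]
tool_rot: [-3.141, -0.003, 1.395]
contact_force: [0.5, 5.4, 2.9]
opening: 0.0151
grasp_force: 59.5
tcp [0.5465 0.0314 0.0682] yaw 1.3951 t 17.9333 open 0.01506849592457927 F [0.5 5.4 2.9]
go cm (tool xyz) [-0.15  0.03 -0.08] yaw -0.0009
[252 227  19  18 256] [261.5 235.8] riser x,y -0.1463 -0.0032
[280 231  10  18 121] [284.5 239.6] riser x,y -0.2043 -0.0034
[309 249  25  14  92] [320.8 255.8] riser x,y -0.2997 0.0215
[ 247  203   83   67 2521] [300.39865133 235.36652122]
249 238 250 -0.111 0.0024 0.0351
253 224 251 -0.114 -0.0348 0.0359
257 224 251 -0.125 -0.0365 0.0342
261 225 252 -0.135 -0.0357 0.0351
265 226 253 -0.146 -0.0348 0.0359
269 226 253 -0.156 -0.0365 0.0342
273 227 254 -0.166 -0.0357 0.035
277 227 255 -0.176 -0.0374 0.0359
281 228 255 -0.187 -0.0365 0.0342
285 229 256 -0.197 -0.0357 0.035
289 245 258 -0.215 0.0031 0.0383
293 218 259 -0.213 -0.0671 0.0392
297 206 258 -0.217 -0.0995 0.035
301 204 259 -0.227 -0.1064 0.0358
305 205 259 -0.237 -0.1055 0.0341
309 207 260 -0.248 -0.1021 0.0349
313 207 261 -0.258 -0.1038 0.0358
317 208 269 -0.269 -0.1029 0.0541
321 209 268 -0.28 -0.102 0.0499
325 209 254 -0.29 -0.1037 0.0132
[ 278  263   52   57 2371] [303.23745255 295.77520034]
280 283 319 -0.209 0.1019 0.1926
284 266 319 -0.211 0.0579 0.191
288 264 319 -0.221 0.0513 0.1893
292 264 319 -0.231 0.0496 0.1877
296 273 319 -0.244 0.0703 0.186
300 274 319 -0.255 0.0712 0.1843
304 274 319 -0.265 0.0695 0.1827
308 275 319 -0.275 0.0703 0.181
312 275 319 -0.285 0.0686 0.1794
316 276 319 -0.296 0.0694 0.1777
320 277 319 -0.306 0.0702 0.176
324 277 319 -0.316 0.0686 0.1744
```

```bash
python3 -m jog '[{"x":0.4,"y":0,"z":0,"yaw":0,"claw":-1},{"x":1.1,"y":0,"z":0,"yaw":0,"claw":-1},{"x":2,"y":0,"z":0,"yaw":0,"claw":-1},{"x":3,"y":0,"z":0,"yaw":0,"claw":-1},{"x":4,"y":0,"z":0,"yaw":0,"claw":-1},{"x":5,"y":0,"z":0,"yaw":0,"claw":-1},{"x":6,"y":0,"z":0,"yaw":0,"claw":-1},{"x":7,"y":0,"z":0,"yaw":0,"claw":-1},{"x":8,"y":0,"z":0,"yaw":0,"claw":-1},{"x":8.6,"y":0,"z":0,"yaw":0,"claw":-1},{"x":9,"y":0,"z":0,"yaw":0,"claw":-1},{"x":9,"y":0,"z":0,"yaw":0,"claw":-1}]';python3 rel.py .5785 .2117 .0685 1.396
```

```text
clock: 18.98
tcp_pos: [0.5624, 0.1187, 0.0682]
tool_rot: [3.141, 0.0, 1.396]
contact_force: [0.2, -2.1, 3.6]
opening: 0.015
grasp_force: 59.5
tcp [0.5624 0.1187 0.0682] yaw 1.3959 t 18.9833 open 0.015011957250961907 F [ 0.2 -2.1  3.6]
go cm (tool xyz) [ 9.44 -0.04 -0.04] yaw -0.0001
```

No sideways load. Continue to just short of the stop.

```bash
python3 -m jog '[{"x":0.4,"y":0,"z":0,"yaw":0,"claw":-1},{"x":1.1,"y":0,"z":0,"yaw":0,"claw":-1},{"x":2,"y":0,"z":0,"yaw":0,"claw":-1},{"x":3,"y":0,"z":0,"yaw":0,"claw":-1},{"x":4,"y":0,"z":0,"yaw":0,"claw":-1},{"x":5,"y":0,"z":0,"yaw":0,"claw":-1},{"x":6,"y":0,"z":0,"yaw":0,"claw":-1},{"x":7,"y":0,"z":0,"yaw":0,"claw":-1},{"x":7.8,"y":0,"z":0,"yaw":0,"claw":-1},{"x":8.3,"y":0,"z":0,"yaw":0,"claw":-1},{"x":8.6,"y":0,"z":0,"yaw":0,"claw":-1},{"x":8.6,"y":0,"z":0,"yaw":0,"claw":-1}]';python3 rel.py .5785 .2117 .0685 1.396
python3 -m jog '[{"x":0.2,"y":0,"z":0,"yaw":0,"claw":-1},{"x":0.4,"y":0,"z":0,"yaw":0,"claw":-1},{"x":0.5,"y":0,"z":0,"yaw":0,"claw":-1},{"x":0.5,"y":0,"z":0,"yaw":0,"claw":-1}]'
```

```text
clock: 19.98
tcp_pos: [0.5773, 0.2031, 0.0682]
tool_rot: [-3.142, 0.001, 1.396]
contact_force: [-0.6, -4.2, 5.1]
opening: 0.0147
grasp_force: 59.6
tcp [0.5773 0.2031 0.0682] yaw 1.3958 t 19.9833 open 0.01474758642938594 F [-0.6 -4.2  5.1]
go cm (tool xyz) [ 0.87 -0.03 -0.03] yaw -0.0002
clock: 20.32
tcp_pos: [0.5781, 0.2073, 0.0682]
tool_rot: [-3.141, 0.001, 1.395]
contact_force: [-2.0, -5.3, 4.3]
opening: 0.0152
grasp_force: 59.7
```

```bash
python3 -m jog '[{"x":0.15,"y":0,"z":0,"yaw":0,"claw":-1},{"x":0.3,"y":0,"z":0,"yaw":0,"claw":-1},{"x":0.3,"y":0,"z":0,"yaw":0,"claw":-1}]'; python3 -m jog '[{"x":0.1,"y":0,"z":0,"yaw":0,"claw":-1},{"x":0.2,"y":0,"z":0,"yaw":0,"claw":-1},{"x":0.2,"y":0,"z":0,"yaw":0,"claw":-1}]'
```

```text
clock: 20.57
tcp_pos: [0.5786, 0.2102, 0.0682]
tool_rot: [-3.141, 0.001, 1.395]
contact_force: [-0.9, -5.7, 4.1]
opening: 0.0148
grasp_force: 59.7
clock: 20.82
tcp_pos: [0.579, 0.2121, 0.0682]
tool_rot: [-3.141, 0.001, 1.395]
contact_force: [-1.0, -6.5, 5.0]
opening: 0.0147
grasp_force: 59.7
```

```bash
python3 -m jog '[{"x":0.1,"y":0,"z":0,"yaw":0,"claw":-1},{"x":0.2,"y":0,"z":0,"yaw":0,"claw":-1},{"x":0.2,"y":0,"z":0,"yaw":0,"claw":-1}]'; python3 -m jog '[{"x":0.1,"y":0,"z":0,"yaw":0,"claw":-1},{"x":0.2,"y":0,"z":0,"yaw":0,"claw":-1},{"x":0.2,"y":0,"z":0,"yaw":0,"claw":-1}]'
```

```text
clock: 21.07
tcp_pos: [0.579, 0.2121, 0.0682]
tool_rot: [-3.14, 0.005, 1.396]
contact_force: [-4.1, -13.6, 8.4]
opening: 0.0148
grasp_force: 60.1
clock: 21.32
tcp_pos: [0.579, 0.2121, 0.0682]
tool_rot: [-3.139, 0.009, 1.396]
contact_force: [-6.3, -20.1, 10.3]
opening: 0.015
grasp_force: 60.4
```

It is home: motion has stopped at the expected position and the force is rising. Ease off, release and retreat upward.

```bash
python3 -m jog '[{"x":-0.2,"y":0,"z":0,"yaw":0,"claw":-1},{"x":-0.25,"y":0,"z":0,"yaw":0,"claw":0},{"x":-0.25,"y":0,"z":0,"yaw":0,"claw":1},{"x":-0.25,"y":0,"z":0,"yaw":0,"claw":1},{"x":-0.25,"y":0,"z":0,"yaw":0,"claw":1},{"x":-0.25,"y":0,"z":0,"yaw":0,"claw":1},{"x":-0.25,"y":0,"z":-2,"yaw":0,"claw":1},{"x":-0.25,"y":0,"z":-5,"yaw":0,"claw":1},{"x":-0.25,"y":0,"z":-9,"yaw":0,"claw":1},{"x":-0.25,"y":0,"z":-13,"yaw":0,"claw":1},{"x":-0.25,"y":0,"z":-17,"yaw":0,"claw":1},{"x":-0.25,"y":0,"z":-20,"yaw":0,"claw":1}]'
python3 -m jog '[{"x":-18,"y":0,"z":0,"yaw":0,"claw":1},{"x":-18,"y":0,"z":0,"yaw":0,"claw":1},{"x":-18,"y":0,"z":0,"yaw":0,"claw":1},{"x":-18,"y":0,"z":0,"yaw":0,"claw":1},{"x":-18,"y":0,"z":0,"yaw":0,"claw":1},{"x":-18,"y":0,"z":0,"yaw":0,"claw":1},{"x":-18,"y":0,"z":0,"yaw":0,"claw":1}]'
python3 - <<'E'
from bench import *
from h import *
import pickle
s=state();c=camera("wrist");t=camera("top");q=camera("scene");pickle.dump((s,c,t,q),open("f.pkl","wb"))
_,d=pickle.load(open("d0.pkl","rb"))
a=np.array([.173,.985]);n=np.array([-.985,.173]);C=np.array([.5988,.3274])
print(s["tcp_pos"])
# bar & tongue: rows/cols of grey in wrist image
hsv=cv2.cvtColor(c["img"],cv2.COLOR_RGB2HSV);m=(hsv[...,1]<70)&(hsv[...,2]>75);m[285:]=0
for st,ce,mm in blobs(m,800):
    print(st,ce.round(1))
    for r in range(st[1]+3,st[1]+st[3],12):
        k=np.where(mm[r])[0];e=[onz(c,(x,r),.005,s)[:2]-C for x in(k[0]-.5,k[-1]+.5)];print(r,k[0],k[-1],"x",(e[0]@a).round(4),"y",(e[0]@n).round(4),(e[1]@n).round(4))
# unmoved objects
for nm,A,B,boxes in(("top",d["top"],t,{"tape":(305,135,346,178),"mug":(350,138,398,182),"riser":(160,170,242,282)}),):
    for k,(x0,y0,x1,y1) in boxes.items(): print(k,np.abs(A["img"][y0:y1,x0:x1].astype(int)-B["img"][y0:y1,x0:x1]).mean().round(2))
x=np.abs(d["scene"]["img"][235:290,140:180].astype(int)-q["img"][235:290,140:180]).mean();print("bottle",x)
E
```

```text
clock: 22.32
tcp_pos: [0.5798, 0.2153, 0.2722]
tool_rot: [3.138, -0.002, 1.396]
contact_force: [0.4, -0.4, 0.0]
opening: 0.0853
grasp_force: 0.0
clock: 22.9
tcp_pos: [0.5479, 0.0376, 0.2681]
tool_rot: [3.142, -0.001, 1.394]
contact_force: [0.1, 0.9, -0.1]
opening: 0.085
grasp_force: 0.0
[0.54791959 0.0376078  0.26808791]
[ 277    0   78   32 2414] [315.3  15. ]
3 277 354 x -0.1233 y 0.0352 -0.0346
15 277 354 x -0.133 y 0.0354 -0.0349
27 277 353 x -0.1429 y 0.0357 -0.0342
[ 508  237  113   48 2890] [568.6 267.1]
240 588 608 x -0.344 y -0.2806 -0.3023
252 574 619 x -0.357 y -0.2682 -0.3161
264 523 618 x -0.3701 y -0.2168 -0.3176
276 512 612 x -0.3835 y -0.2069 -0.3138
tape 7.05
mug 40.65
riser 10.04
bottle 6.8501515151515155
```

```bash
python3 - <<'E'
import pickle;from h import *
_,d=pickle.load(open("d0.pkl","rb"));s,c,t,q=pickle.load(open("f.pkl","rb"))
def D(A,B,b):x0,y0,x1,y1=b;return np.abs(A[y0:y1,x0:x1].astype(int)-B[y0:y1,x0:x1]).mean().round(2)
print("scene mug",D(d["scene"]["img"],q["img"],(288,320,350,378)),"tape",D(d["scene"]["img"],q["img"],(342,306,390,352)))
for im in(d["scene"]["img"],q["img"]):
    h=cv2.cvtColor(im,cv2.COLOR_RGB2HSV);m=(h[...,1]<60)&(h[...,2]>70);m[:315]=0;m[385:]=0;m[:,:270]=0;m[:,360:]=0
    print([(st,ce.round(1)) for st,ce,_ in blobs(m,300)])
print(onz(d["top"],(377,160),.07))
h=q["img"][150:260,355:475];hs=cv2.cvtColor(h,cv2.COLOR_RGB2HSV)
print("dark/white under riser (scene)",[(st,ce.round()) for st,ce,_ in blobs((hs[...,1]<60)&(hs[...,2]>90),40)],[(st,ce.round()) for st,ce,_ in blobs(h.max(2)<50,40)])
E
```

```text
scene mug 14.23 tape 3.21
[(array([ 290,  325,   56,   51, 1817], dtype=int32), array([312. , 349.9]))]
[(array([ 290,  325,   56,   51, 1826], dtype=int32), array([311.9, 349.9]))]
[ 0.76680199 -0.10760374  0.07      ]
dark/white under riser (scene) [(array([ 7,  0, 37, 18, 41], dtype=int32), array([23.,  7.])), (array([59, 32, 11, 14, 71], dtype=int32), array([64., 38.])), (array([ 78,  33,  36,  29, 343], dtype=int32), array([94., 49.])), (array([  4,  49,  25,  12, 129], dtype=int32), array([15., 54.])), (array([ 35,  54,  14,  20, 137], dtype=int32), array([40., 65.])), (array([  6,  65,  32,  28, 431], dtype=int32), array([19., 79.]))] []
```

```bash
python3 -c "
from bench import *
print(close_job())"
```

```text
the job is handed in; nothing more can be done
None
```

I handed the job in at about 23 s: both jars are in the caddy cells and the caddy is fully home against the end stop. The mug, tape and bottle showed no sign of having moved. The jars stood upright before the caddy went under the deck, but I could not check them by camera once they were under it.

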